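Unpile the bench: each part back to its own holder

TASK

Take the pile on the mat apart from the top down, one piece at a time, and set each piece upright and flat on the floor of the holder made for it, near its middle: the motor in the small round one, the tin in the large round one, the hexagonal block in the six-sided one and finally the green case lengthwise in the long one. Tip nothing over, and leave the oil bottle and the car chassis where they stand.

Things in the scene. Friction and masses are not known exactly. Their poses are not given: they have to be found in the camera images.
- motor: Small electric motor of a model race car, standing on end: steel can, round, 28 mm diameter, 26 mm tall, then a white end cap (27 mm diameter) to 30 mm, a brass boss to 33 mm and a thin steel shaft (3 mm diameter) to 39 mm. About 60 g. At the start it stands on the lid of the round tin. Origin: centre of its underside; z up along the shaft.
- tin: Round aluminium screw-lid tin, 50 mm diameter, 26 mm tall, closed, flat top, about 80 g. At the start it stands on the green case, near one of its ends, with the motor on top. Origin: centre of its underside; z up.
- hexblock: Hexagonal steel collet block standing on end, 40 mm across the flats (46 mm across corners), 34 mm tall, dark bore in its top, about 250 g. At the start it stands on the green case at the other end from the tin. Origin: centre of its underside; z up; its y axis is square to one pair of flats (so are the directions 60 degrees to either side), x points at a corner.
- case: Green closed plastic parts case, 150 mm long (x), 56 mm wide (y), 32 mm tall, flat top, about 300 g, lying on the mat at the bottom of the pile. Origin: centre of its underside; x along its length, z up. Either way round is the same.
- motor_holder: Fixed on the mat; black floor 3 mm thick, grey rim 4 mm wide, its top 9 mm above the mat; 9 mm of play all round its own piece. The small round holder for the motor: 46 mm inside diameter, 54 mm outside. Origin: centre of its underside (mat level); z up.
- tin_holder: Fixed on the mat; black floor 3 mm thick, grey rim 4 mm wide, its top 9 mm above the mat; 9 mm of play all round its own piece. The large round holder for the tin: 68 mm inside diameter, 76 mm outside. Origin: centre of its underside (mat level); z up.
- hex_holder: Fixed on the mat; black floor 3 mm thick, grey rim 4 mm wide, its top 9 mm above the mat; 9 mm of play all round its own piece. The six-sided holder for the hexagonal block: 58 mm across the flats inside, 66 mm outside (76 mm over the corners). The block may stand at any turn in it. Origin: centre of its underside (mat level); z up; y square to one pair of flats.
- case_holder: Fixed on the mat; black floor 3 mm thick, grey rim 4 mm wide, its top 9 mm above the mat; 9 mm of play all round its own piece. The long rectangular holder for the green case: 168 mm (x) by 74 mm (y) inside, 176 by 82 mm outside. Origin: centre of its underside, at mat level; x along its length, z up.
- oil_bottle: Bystander: little white plastic bottle, loose, 32 mm diameter, 70 mm tall, standing on the mat at the far edge of the work. Origin: centre of its underside; z up.
- chassis: Bystander: model race car chassis on its four wheels, loose, 104 mm long (x), 56 mm wide (y), 21 mm tall, standing on the mat at the far edge of the work. Origin: at mat level under the middle of its plate; z up.
Things that resemble listed ones, but are neither listed nor needed, are in the scene too. Leave any purple or turquoise look-alike of the hexblock alone.

How it is judged:
By the outcome, as a careful person would: the job done as asked, in the order asked, and still so for the second after the job is handed in, with the robot touching nothing.
It also fails if it takes over 106 s, if anything falls off the work surface, if the arm or the gripper's body presses on something with over 40 N, if the wrist force passes 120 N, or if a joint passes its speed limit or range.

ROBOT

A 6-joint arm with a two-finger parallel gripper is mounted at the origin on the work surface. World frame = base frame: x ahead of the robot, y to its left, z up, the work surface at z = 0. Lengths are in m, angles in rad, forces in N, time in s.
With the tool pointing down it reaches from about 0.275 to 1 m from the base axis. Payload 8.4 kg.
Tool frame: the origin (TCP) lies on the centre line of the jaws, within the pads' length; the fingertips stand 17 mm ahead of it and the grasp point (between the pads) lies 2 mm behind it (bot.tcp_to_tips is the z of the fingertips in the tool frame, in m); z points along the fingers, y is the line along which they close (so a half turn about z gives the same grasp; the last joint's range is limited). The gripper opens to 85 mm and grips with 20 to 120 N. Pads are 22 mm wide; open, the fingers measure 114 mm over their backs; the gripper's body (76 mm by 85 mm) begins 54 mm behind the grasp point. The pads swing forward as they close: fully open they stand 13 mm farther back than shut.
Start: joints at [-1.164, 0.353, 1.633, -0, 1.155, -0.002], TCP at [0.248, -0.574, 0.217] pointing down, gripper open.
Joint ranges: [-2.63, 2.63], [-0.92, 2.1], [0.06, 2.66], [-1.3, 4.44], [0, 2.69], [-3.02, 3.02]. Speed limits (rad/s): [2.22, 2.22, 2.79, 3.14, 3.14, 3.14].

INTERFACE

Orientations are given as a unit quaternion [x, y, z, w].
In Python, from workcell import bot, hand, kinematics, get_obs, vision, hand_in gives the robot as it stands. The module is installed in compiled form; this text tells all that it offers. Calls block until the motion is done:
- bot.reach(position, orientation): joint-space move of the TCP to a pose.
- bot.servo_line(position, ori=None, velocity=0.15): straight line of the TCP; ori=None keeps the orientation; velocity is the mean speed in m/s.
- bot.goto_joints(angles): joint-space move.
- hand.move_gripper(opening, strength=None): finger opening in m; strength is the grip in N (None keeps the last); returns when the fingers have stopped.
- bot.dwell(seconds).
- kinematics.solve_ik(position, orientation): joint angles nearest the present ones, or None.
- get_obs(): the state.
- vision.read_camera(name): name is "scene" or "top"; returns a dict with "frame" (400x640x3 uint8, red, green, blue), "intrinsics" (3x3 intrinsics, pixels), "view" (4x4, takes a point from world to camera coordinates). Camera axes: x right, y down, z forward; pixel columns grow to the right and rows downward; lengths in m; the calibration is good to about 2 mm. A picture is of the moment at which its call begins. There is no depth.
A pose or a line that the arm cannot do raises bot.IKError and nothing moves.
- hand_in(): hands the job in; it is judged then, once.
The state is a dict: "time_s": time; "joint_pos": joint angles; "joint_vel": joint speeds; "joint_efforts": joint torques, N m; "position": TCP position; "orientation": TCP orientation; "wrist_force": force on the tool from outside, world axes, zero at the start; "ft_torque": the same for the moment, N m; "gripper_width": finger opening in m; "grip_force": force on a finger pad.
Only numpy, scipy, OpenCV 4.12 (cv2) and the standard library are available. Lean on these libraries where they do the work, as an engineer would, in place of code of your own. Each camera call takes 0.05 s, during which the arm holds its last target. There are 200 camera calls.

## Working session

There is one attempt and no reset: what is moved stays moved. The work goes in short steps, each a Python script; the robot and the scene stay as the last script left them, time stands still between calls to the robot, and variables do not carry over. Pictures are saved under pics/ and viewed, at most 14 in all, crops included, and the job is handed in when it is done.

```bash
mkdir -p pics; python3 - <<'E'
from workcell import bot,vision,get_obs
import cv2,numpy as np
for n in("scene","top"):
    d=vision.read_camera(n); np.savez(f"pics/{n}0.npz",**{k:d[k] for k in("frame","intrinsics","view")})
    cv2.imwrite(f"pics/{n}0.png",d["frame"][:,:,::-1]); print(n,np.round(d["intrinsics"],1).tolist(),np.round(d["view"],3).tolist())
o=get_obs();print({k:np.round(v,3).tolist() for k,v in o.items()}); print(bot.tcp_to_tips)
E
```

```text
scene [[487.6, 0.0, 313.1], [0.0, 487.6, 203.0], [0.0, 0.0, 1.0]] [[0.801, 0.598, -0.002, -0.414], [0.471, -0.634, -0.613, -0.229], [-0.368, 0.49, -0.79, 1.299], [0.0, 0.0, 0.0, 1.0]]
top [[494.2, 0.0, 314.3], [0.0, 494.2, 200.1], [0.0, 0.0, 1.0]] [[0.021, -1.0, -0.012, -0.018], [-0.998, -0.02, -0.063, 0.543], [0.063, 0.014, -0.998, 1.254], [0.0, 0.0, 0.0, 1.0]]
{'time_s': 0.1, 'joint_pos': [-1.164, 0.354, 1.634, 0.0, 1.155, -0.002], 'joint_vel': [0.002, -0.003, -0.003, -0.0, 0.001, -0.0], 'joint_efforts': [0.0, -60.636, -34.282, 0.0, 0.004, -0.0], 'position': [0.248, -0.573, 0.217], 'orientation': [0.979, 0.203, -0.0, -0.001], 'wrist_force': [-0.357, 0.401, -0.083], 'ft_torque': [-0.026, -0.034, 0.004], 'grip_force': 0.0, 'gripper_width': 0.085}
0.017
```

View pics/scene0.png

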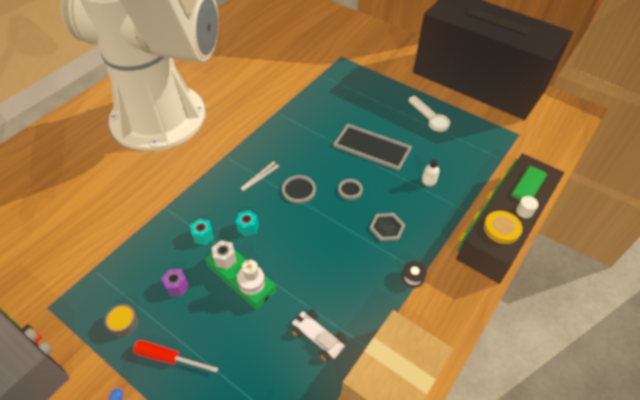

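View pics/top0.png

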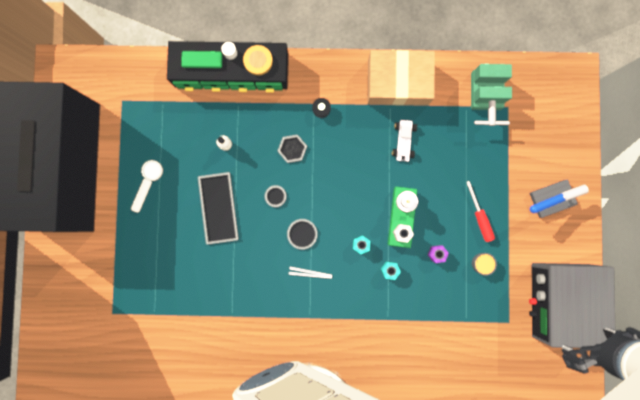

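Both views show the pile (top view: about col 403, row 217, with the motor and tin on the far end and the hexblock on the near end). Four holders lie to the left: long at (218,208), small round at (275,196), large round at (302,235) and hex at (292,149). Turquoise and purple look-alikes stand around the pile.

```bash
cat > h.py <<'E'
import cv2,numpy as np
def ray(d,uv,z):
    uv=np.atleast_2d(np.asarray(uv,float)); K,V=d["intrinsics"],d["view"]
    c=-V[:3,:3].T@V[:3,3]
    r=(np.linalg.inv(K)@np.c_[uv,np.ones(len(uv))].T).T@V[:3,:3]
    return c[:2]+r[:,:2]*((z-c[2])/r[:,2])[:,None]
def proj(d,p):
    q=d["intrinsics"]@(d["view"][:3,:3]@np.asarray(p,float)+d["view"][:3,3]); return q[:2]/q[2]
def biggest(m,uv,r=45):
    """contour of the mask nearest uv, of area>60"""
    cs=[c for c in cv2.findContours(m.astype(np.uint8),cv2.RETR_EXTERNAL,cv2.CHAIN_APPROX_NONE)[0] if cv2.contourArea(c)>40]
    return min(cs,key=lambda c:np.hypot(*(c[:,0].mean(0)-uv)))
E
python3 - <<'E'
import numpy as np,cv2
from h import *
D={n:np.load(f"pics/{n}0.npz") for n in("top","scene")}
H={"top":dict(motor_h=(275,196),tin_h=(302,235),hex_h=(292,149),case_h=(218,208)),
"scene":dict(motor_h=(350,189),tin_h=(299,189),hex_h=(387,227),case_h=(372,146))}
for n,d in D.items():
    f=d["frame"]; hsv=cv2.cvtColor(f,cv2.COLOR_RGB2HSV)
    obj=(hsv[...,1]<110)
    for k,uv in H[n].items():
        c=biggest(obj,uv); w=ray(d,c[:,0],0.009).astype(np.float32)
        if k=="case_h":
            r=cv2.minAreaRect(w); print(n,k,np.round(r[0],4),np.round(r[1],4),r[2])
        else:
            e=cv2.minEnclosingCircle(w); print(n,k,np.round(e[0],4),round(e[1]*2,4),"area diam",round(2*np.sqrt(cv2.contourArea(w)/np.pi),4))
            M=cv2.moments(w); print("   centroid",round(M["m10"]/M["m00"],4),round(M["m01"]/M["m00"],4))
            if k=="hex_h": print(np.degrees(0),[np.round(p[0],3).tolist() for p in cv2.approxPolyDP(w,0.006,True)])
    g=(hsv[...,0]>45)&(hsv[...,0]<72)&(hsv[...,1]>120)&(hsv[...,2]>70)
    c=biggest(g,(403,217) if n=="top" else (240,280)); w=ray(d,c[:,0],.032).astype(np.float32)
    r=cv2.minAreaRect(w); print(n,"case",np.round(r[0],4),np.round(r[1],4),r[2])
t=D["top"]["frame"][165:265,345:465,::-1]; s=D["scene"]["frame"][225:325,180:300,::-1]
cv2.imwrite("pics/crop0.png",np.vstack([cv2.resize(x,None,fx=3,fy=3,interpolation=cv2.INTER_CUBIC) for x in (t,s)])[:, :])
E
```

```text
top motor_h [ 0.5903 -0.065 ] 1.8605 area diam 1.0955
   centroid 0.6337 -0.1301
top tin_h [ 0.5903 -0.065 ] 1.8605 area diam 1.0955
   centroid 0.6337 -0.1301
top hex_h [ 0.5903 -0.065 ] 1.8605 area diam 1.0955
   centroid 0.6337 -0.1301
0.0 [[1.065000057220459, 0.7350000143051147], [1.0299999713897705, 0.6819999814033508], [1.0520000457763672, 0.6830000281333923], [1.0570000410079956, 0.6759999990463257], [0.9769999980926514, 0.5799999833106995], [0.9470000267028809, 0.5600000023841858], [0.9440000057220459, 0.3919999897480011], [0.8579999804496765, 0.3889999985694885], [0.8320000171661377, 0.35600000619888306], [0.8529999852180481, 0.375], [0.8550000190734863, 0.09000000357627869], [0.8389999866485596, 0.0820000022649765], [0.8339999914169312, 0.10300000011920929], [0.8309999704360962, 0.08900000154972076], [0.8389999866485596, 0.07400000095367432], [0.9470000267028809, 0.07400000095367432], [0.9470000267028809, -0.12700000405311584], [0.9419999718666077, -0.15000000596046448], [0.8220000267028809, -0.1469999998807907], [0.8180000185966492, -0.21199999749660492], [0.79900002479553
[... 1935 characters left out ...]
50704288482666
top case [ 0.5041 -0.2301] [0.0575 0.1482] 84.14985656738281
scene motor_h [0.5538 0.0938] 0.0675 area diam 0.0625
   centroid 0.553 0.0937
scene tin_h [0.4557 0.0221] 0.0903 area diam 0.0851
   centroid 0.4567 0.0226
scene hex_h [0.6787 0.0538] 0.0864 area diam 0.0777
   centroid 0.6783 0.0534
0.0 [[0.6710000038146973, 0.09600000083446503], [0.6389999985694885, 0.06199999898672104], [0.6510000228881836, 0.024000000208616257], [0.6869999766349792, 0.010999999940395355], [0.7160000205039978, 0.03700000047683716], [0.7070000171661377, 0.0820000022649765]]
scene case_h [0.5188 0.2413] [0.186  0.0991] 8.930813789367676
scene case [ 0.5101 -0.2361] [0.0621 0.1585] 83.84213256835938
```

View pics/crop0.png

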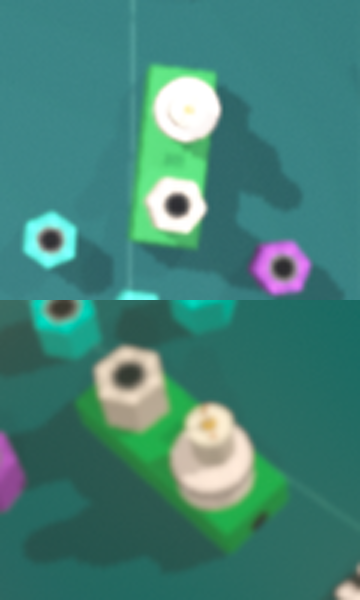

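The crop shows the hexblock's bore at top-view pixel (404,233) and the motor's brass boss at (408,202). The case runs close to world x, turned a few degrees. My saturation mask leaked into the table in the top view, so I'll window it and measure the pieces at their own heights.

```bash
cat > m.py <<'E'
import numpy as np,cv2
from h import *
def win(m,uv,r):
    w=np.zeros_like(m,bool); u,v=map(int,uv); w[v-r:v+r,u-r:u+r]=1; return m&w
def cen(w):
    M=cv2.moments(w); return np.round([M["m10"]/M["m00"],M["m01"]/M["m00"]],4)
E
python3 - <<'E'
from m import *
D={n:np.load(f"pics/{n}0.npz") for n in("top","scene")}
d=D["top"]; f=d["frame"]; hsv=cv2.cvtColor(f,cv2.COLOR_RGB2HSV)
print("row196",f[196,262:290].tolist())
for k,uv,r in(("motor_h",(275,196),17),("tin_h",(302,235),24),("hex_h",(292,149),24),("case_h",(218,208),46)):
    c=biggest(win(hsv[...,1]<125,uv,r),uv); w=ray(d,c[:,0],.008).astype(np.float32)
    R=cv2.minAreaRect(w); print(k,"rect",np.round(R[0],4),np.round(R[1],4),round(R[2],1),"cen",cen(w),"circ",round(2*np.sqrt(cv2.contourArea(w)/np.pi),4))
# floor (dark) of holders in both views
S=dict(motor_h=(350,189),tin_h=(299,189),hex_h=(387,227),case_h=(372,146))
T=dict(motor_h=(275,196),tin_h=(302,235),hex_h=(292,149),case_h=(218,208))
for n,P in(("top",T),("scene",S)):
    d=D[n]; v=D[n]["frame"].max(2)
    for k,uv in P.items():
        c=biggest(win(v<75,uv,46),uv); w=ray(d,c[:,0],.006).astype(np.float32); R=cv2.minAreaRect(w)
        print(n,k,"floor cen",cen(w),np.round(R[1],3),round(R[2],1),"z0.003 rect",np.round(R[0],4))
# pieces
for n,hb,br,tn in(("top",(404,233),(408,202),(407,201)),("scene",(222,250),(249,266),(250,278))):
    d=D[n]; f=d["frame"]; hsv=cv2.cvtColor(f,cv2.COLOR_RGB2HSV)
    c=biggest(win(f.max(2)<110,hb,9),hb); print(n,"bore px",c[:,0].mean(0),"xy@.066",cen(ray(d,c[:,0],.066).astype(np.float32)))
    white=(hsv[...,1]<70)&(f.min(2)>130)
    for k,uv,r,z in(("hex",hb,14,.066),("tin",tn,14,.058)):
        c=biggest(win(white,uv,r),uv); w=ray(d,c[:,0],z).astype(np.float32); h=cv2.convexHull(w)
        print(n,k,cen(h),np.round(cv2.minAreaRect(w)[1],4),round(cv2.minAreaRect(w)[2],1))
        if k=="hex":
            p=(h[:,0]-cen(h)); th=np.unwrap(np.arctan2(p[:,1],p[:,0])*1); 
            rr=np.hypot(*p.T); print("  corner phase deg",round(np.degrees(np.angle(np.sum(rr**20*np.exp(6j*th))))/6,1))
    ys,xs=np.nonzero(win((hsv[...,1]>55)&(hsv[...,0]<32)&(f[...,0]>150),br,5)); 
    print(n,"brass px",xs.mean() if len(xs) else None,ys.mean() if len(ys) else None, len(xs), ray(d,[xs.mean(),ys.mean()],.091) if len(xs) else "")
E
```

```text
row196 [[60, 131, 133], [76, 134, 135], [133, 163, 159], [193, 201, 190], [193, 189, 177], [121, 117, 111], [65, 65, 65], [64, 64, 65], [70, 69, 69], [70, 70, 71], [71, 72, 72], [70, 71, 71], [72, 71, 72], [72, 71, 71], [72, 71, 72], [71, 71, 71], [71, 70, 71], [71, 70, 71], [71, 71, 72], [72, 71, 72], [79, 79, 78], [124, 121, 116], [184, 177, 168], [199, 198, 187], [133, 150, 146], [67, 114, 115], [55, 116, 118], [58, 129, 130]]
motor_h rect [0.5523 0.0948] [0.0629 0.0614] 28.0 cen [0.5527 0.0951] circ 0.0614
tin_h rect [0.4554 0.0219] [0.0877 0.0843] 66.3 cen [0.4556 0.0234] circ 0.0835
hex_h rect [0.6771 0.0555] [0.0763 0.0809] 1.1 cen [0.6776 0.0547] circ 0.0767
case_h rect [0.5172 0.2416] [0.1893 0.0954] 9.2 cen [0.5187 0.2433] circ 0.1445
top motor_h floor cen [0.5533 0.0963] [0.034 0.034] 1.5 z0.003 rect [0.5534 0.0968]
top tin_h floor cen [0.4702 0.0379] [0.029 0.056] 38.6 z0.003 rect [0.4677 0.0338]
top hex_h floor cen [0.6873 0.0613] [0.037 0.052] 31.1 z0.003 rect [0.6861 0.0596]
top case_h floor cen [0.5193 0.2449] [0.159 0.066] 8.9 z0.003 rect [0.5191 0.2449]
scene motor_h floor cen [0.5522 0.0966] [0.032 0.033] 72.2 z0.003 rect [0.552  0.0962]
scene tin_h floor cen [0.4554 0.0248] [0.055 0.053] 75.7 z0.003 rect [0.4554 0.0247]
scene hex_h floor cen [0.6773 0.0562] [0.053 0.043] 36.6 z0.003 rect [0.6772 0.0563]
scene case_h floor cen [0.5185 0.2452] [0.158 0.059] 9.0 z0.003 rect [0.5185 0.2452]Traceback (most recent call last):
  File "<stdin>", line 19, in <module>
  File "h.py", line 12, in biggest
    return min(cs,key=lambda c:np.hypot(*(c[:,0].mean(0)-uv)))
ValueError: min() iterable argument is empty
```

```bash
sed -i 's/>40\]/>6]/' h.py; python3 - <<'E'
from m import *
D={n:np.load(f"pics/{n}0.npz") for n in("top","scene")}
for n,hb,br,tn in(("top",(404,233),(408,202),(407,201)),("scene",(222,250),(249,266),(250,278))):
    d=D[n]; f=d["frame"]; hsv=cv2.cvtColor(f,cv2.COLOR_RGB2HSV)
    c=biggest(win(f.max(2)<120,hb,7),hb); print(n,"bore px",c[:,0].mean(0),"xy@.066",ray(d,c[:,0].mean(0),.066))
    white=(hsv[...,1]<70)&(f.min(2)>130)
    for k,uv,r,z in(("hex",hb,14,.066),("tin",tn,17,.058)):
        c=biggest(win(white,uv,r),uv); w=ray(d,c[:,0],z).astype(np.float32); h=cv2.convexHull(w)
        print(n,k,cen(h),np.round(cv2.minAreaRect(w)[1],4),round(cv2.minAreaRect(w)[2],1))
        if k=="hex":
            p=cv2.approxPolyDP(h,.006,True)[:,0]; print(np.round(p-cen(h),4).tolist())
            q=w[:,0] if w.ndim==3 else w; q=q-cen(h); th=np.arctan2(q[:,1],q[:,0]); r=np.hypot(*q.T)
            print("  corner phase deg",round(np.degrees(np.angle(np.sum(r**8*np.exp(6j*th)/np.sum(r**8))))/6,1))
    ys,xs=np.nonzero(win((hsv[...,1]>50)&(hsv[...,0]<32)&(f[...,0]>150),br,6))
    if len(xs): print(n,"brass px",xs.mean(),ys.mean(),len(xs),ray(d,[xs.mean(),ys.mean()],.091))
E
```

```text
top bore px [403.5        232.94444444] xy@.066 [[ 0.46340571 -0.22831572]]
top hex [ 0.4633 -0.2272] [0.0441 0.049 ] 1.2
[[0.0218, 0.0101], [0.0043, 0.0247], [-0.0199, 0.0122], [-0.0219, -0.0099], [0.0029, -0.0244], [0.0199, -0.0144]]
  corner phase deg 21.3
top tin [ 0.5423 -0.2373] [0.0524 0.053 ] 45.9
top brass px 407.5 201.5 4 [[ 0.53936632 -0.23303055]]
scene bore px [222.40909091 249.59090909] xy@.066 [[ 0.46223015 -0.22752967]]
scene hex [ 0.4675 -0.2307] [0.0428 0.0569] 50.3
[[-0.0248, 0.014], [-0.026, -0.0076], [0.0075, -0.0256], [0.0308, -0.0082], [-0.0006, 0.026]]
  corner phase deg -13.3
scene tin [ 0.5439 -0.2377] [0.05  0.071] 40.3
scene brass px 248.98461538461538 265.67692307692306 65 [[ 0.54064185 -0.23322699]]
```

The two views agree to within 1–2 mm:

| Item | x, y (m) | Yaw |
|---|---|---|
| motor holder | 0.553, 0.0955 | – |
| tin holder | 0.4555, 0.024 | – |
| hex holder | 0.6775, 0.0553 | – |
| case holder | 0.5187, 0.244 | 9° |
| case | 0.504, -0.230 | -6° |
| hexblock | 0.463, -0.228 | flat normals near -6° |
| motor | 0.540, -0.233 | – |

The sizes match the listed ones, so I'll move the motor first.

```bash
cat > act.py <<'E'
from workcell import bot,hand,get_obs,vision
import numpy as np,cv2
def q(close_deg):            # tool down, jaws closing along this world angle
    a=np.radians((close_deg-90+90)%180-90)/2; return [np.cos(a),np.sin(a),0,0]
def st(t):
    o=get_obs(); print(t,"t%.1f"%o["time_s"],np.round(o["position"],4),"w%.4f"%o["gripper_width"],"g%.0f"%o["grip_force"],"F",np.round(o["wrist_force"],1)); return o
def pick(xy,z,ang,opening,grip,up=.2):
    hand.move_gripper(opening)
    bot.reach([*xy,max(up,z+.1)],q(ang)); bot.servo_line([*xy,z+.03],velocity=.2); bot.servo_line([*xy,z],velocity=.06)
    st("at"); hand.move_gripper(0.0,grip); st("gripped")
    bot.servo_line([*xy,z+.02],velocity=.06); bot.servo_line([*xy,max(up,z+.1)],velocity=.2); return st("lifted")
def place(xy,z,ang,opening,up=.2):
    bot.servo_line([*xy,up],ori=q(ang),velocity=.25); bot.servo_line([*xy,z+.03],velocity=.2); bot.servo_line([*xy,z],velocity=.04)
    st("down"); hand.move_gripper(opening); st("open")
    bot.servo_line([*xy,z+.04],velocity=.1); bot.servo_line([*xy,up],velocity=.3)
def snap(name):
    D={}
    for n in("scene","top"):
        d=vision.read_camera(n); np.savez(f"pics/{n}{name}.npz",**{k:d[k] for k in("frame","intrinsics","view")}); D[n]=d
    return D
def crop(D,name,top,scene,r=50,s=4):
    out=[]
    for n,uv in(("top",top),("scene",scene)):
        u,v=uv; out.append(cv2.resize(D[n]["frame"][v-r:v+r,u-r:u+r,::-1],None,fx=s,fy=s,interpolation=cv2.INTER_CUBIC))
    cv2.imwrite(f"pics/{name}.png",np.hstack(out))
E
python3 - <<'E'
from act import *
pick((.540,-.233),.083,84,.055,25)
place((.5528,.0955),.083-.058+.0035,84,.05)
D=snap("1"); crop(D,"c1",(275,196),(350,189))
from m import *
for n,uv in(("top",(407,201)),("scene",(250,278))):
    d=D[n]; f=d["frame"]; hsv=cv2.cvtColor(f,cv2.COLOR_RGB2HSV)
    c=biggest(win((hsv[...,1]<70)&(f.min(2)>130),uv,17),uv); w=ray(d,c[:,0],.058).astype(np.float32)
    print(n,"tin",cen(cv2.convexHull(w)),np.round(cv2.minAreaRect(w)[1],4))
E
```

```text
at t3.4 [ 0.54   -0.233   0.0828] w0.0549 g0 F [ 0.3 -0.   1.1]
gripped t4.0 [ 0.54   -0.233   0.0831] w-0.0002 g0 F [-0.5  1.1 -0.3]
lifted t5.1 [ 0.5394 -0.2327  0.1991] w-0.0002 g0 F [-0.4 -0.   0.1]
down t8.3 [0.553  0.0955 0.0286] w-0.0001 g0 F [ 1.   0.5 -0.2]
open t8.8 [0.5528 0.0955 0.0285] w0.0497 g0 F [-0.4 -1.  -0.4]
top tin [ 0.5429 -0.2368] [0.0497 0.0521]
scene tin [ 0.5439 -0.2377] [0.05   0.0711]
```

View pics/c1.png

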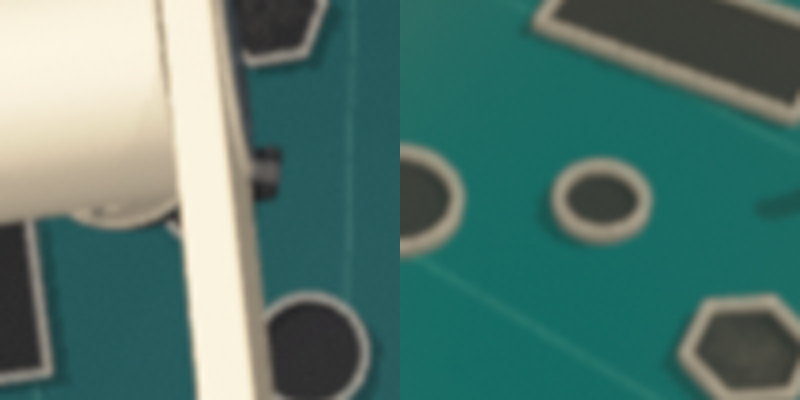

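The jaws closed on nothing: width 0, and the small round holder at (600,200) in the scene crop is still empty. I'll look at the pile.

```bash
python3 - <<'E'
from act import *
D={n:np.load(f"pics/{n}1.npz") for n in("scene","top")}
crop(D,"c1b",(403,217),(240,275))
E
```

```text
(no output)
```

View pics/c1b.png

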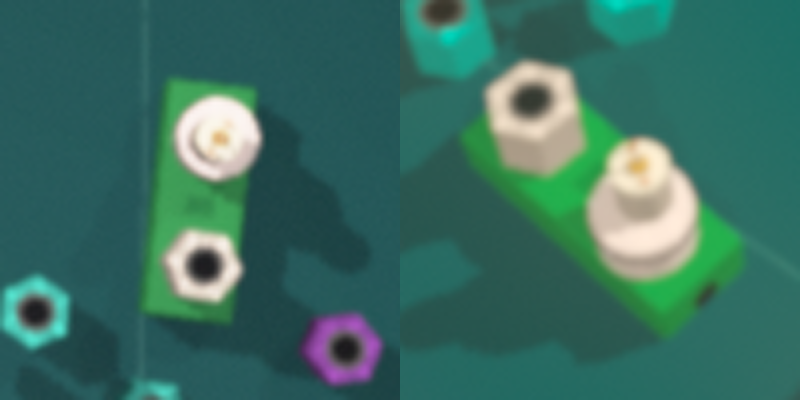

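The motor still stands on the tin, untouched, so the jaws never enclosed it. I'll hover over the motor and check where the fingers actually are.

```bash
python3 - <<'E'
from act import *
from h import proj
hand.move_gripper(.055)
bot.reach([.540,-.233,.17],q(84)); bot.servo_line([.540,-.233,.125],velocity=.2)
st("hover"); D=snap("2"); crop(D,"c2",(403,205),(250,255),60,4)
for n in D: print(n,[(l,np.round(proj(D[n],p)-(np.array((403,205) if n=="top" else (250,255))-60),0)*4) for l,p in dict(tcp=(.54,-.233,.125),tips=(.54,-.233,.108),t1=(.543,-.205,.108),t2=(.537,-.261,.108)).items()])
E
```

```text
hover t11.9 [ 0.54   -0.2318  0.1248] w0.0549 g0 F [ 0.5 -0.2  0.2]
scene [('tcp', array([228., 244.])), ('tips', array([232., 264.])), ('t1', array([276., 224.])), ('t2', array([184., 300.]))]
top [('tcp', array([268., 220.])), ('tips', array([264., 224.])), ('t1', array([216., 216.])), ('t2', array([312., 228.]))]
```

View pics/c2.png

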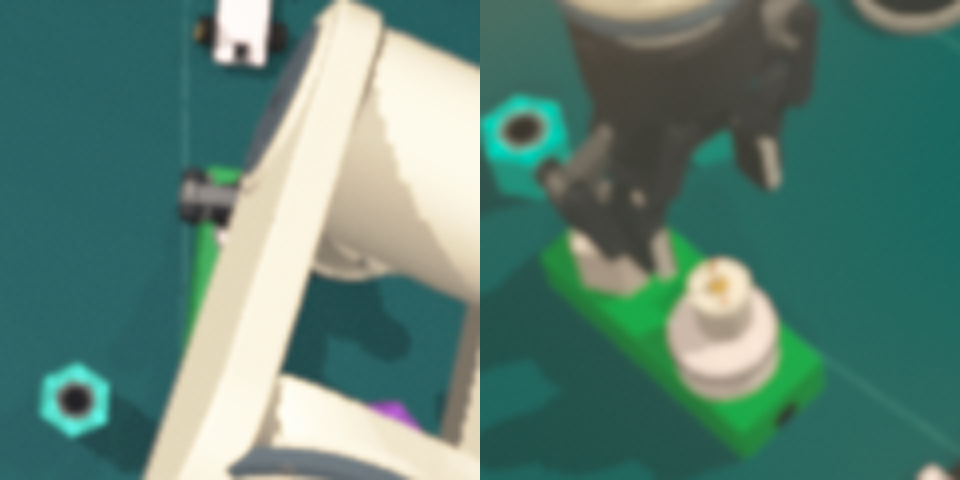

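In the scene crop (4× scale) the fingertips sit at (170,272) and (292,187), about 34 crop pixels above where I predicted. The fingers therefore stand some 25 mm higher than assumed, or off to one side. A gentle touch on bare mat at two openings will settle the tip height, and a picture at contact gives its xy.

```bash
python3 - <<'E'
from act import *
from h import *
p=(.54,-.07)
bot.servo_line([.54,-.233,.16],velocity=.2); bot.reach([*p,.06],q(84))
for w in(.05,0.):
    hand.move_gripper(w)
    f0=get_obs()["wrist_force"][2]; z=.045 if w else get_obs()["position"][2]
    while z>-.03:
        z-=.0025; bot.servo_line([*p,z],velocity=.05); f=get_obs()["wrist_force"][2]-f0
        if abs(f)>3: break
    o=st("touch w=%.2f"%w); print("zcmd",z,"df",f)
    d=vision.read_camera("scene"); u,v=map(int,proj(d,[*p,0])); print("px of p@0",proj(d,[*p,0]),u,v)
    cv2.imwrite(f"pics/t{int(w*100)}.png",cv2.resize(d["frame"][v-40:v+40,u-40:u+40,::-1],None,fx=5,fy=5,interpolation=cv2.INTER_CUBIC))
    bot.servo_line([*p,z+.035],velocity=.1)
cv2.imwrite("pics/t.png",np.hstack([cv2.imread("pics/t5.png"),cv2.imread("pics/t0.png")]))
E
```

```text
touch w=0.05 t19.9 [ 0.5404 -0.07   -0.0171] w0.0497 g3 F [-1.3  0.5  6.6]
zcmd -0.01750000000000001 df 5.660859842302538
px of p@0 [302.63751   234.7655517] 302 234
touch w=0.00 t24.2 [ 0.5403 -0.07   -0.0141] w-0.0002 g8 F [-3.8  0.1 17. ]
zcmd -0.015174829293579637 df 16.825257506169578
px of p@0 [302.63751   234.7655517] 302 234
```

View pics/t.png

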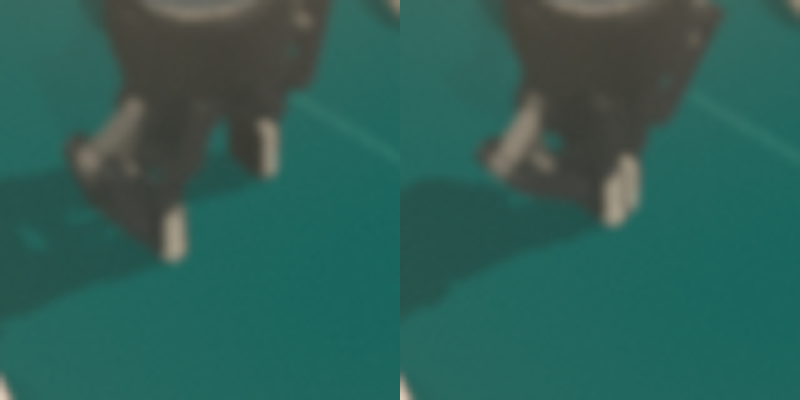

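The tip touches the mat at scene pixel (306,238). That is where it should be in xy and at z = 0, yet the reported TCP z is -0.017 at 50 mm opening and about -0.014 shut. So the real tips stand 14–17 mm behind the reported TCP, not 17 mm ahead of it, which explains the miss. I'll correct for this and feel for contact when placing.

```bash
cat >> act.py <<'E'
def tz(tip,w): return tip-.014-.06*w        # measured: TCP command for a fingertip height at opening w
def feel(xy,z,drop=.010,lim=3.):
    f0=get_obs()["wrist_force"][2]; z0=z
    while z>z0-drop:
        z-=.001; bot.servo_line([*xy,z],velocity=.04); f=get_obs()["wrist_force"][2]-f0
        if f>lim: break
    print("contact dz %.4f df %.1f"%(z-z0,f)); return z
def place(xy,z,ang,opening,up=.17):         # z: TCP height expected at contact
    bot.servo_line([*xy,up],ori=q(ang),velocity=.25); bot.servo_line([*xy,z+.004],velocity=.12); bot.dwell(.15)
    z=feel(xy,z+.004); st("down"); hand.move_gripper(opening); st("open")
    bot.servo_line([*xy,z+.04],velocity=.1); bot.servo_line([*xy,up],velocity=.3)
E
python3 - <<'E'
from act import *
z=tz(.066,.028); bot.servo_line([.54,-.07,.15],velocity=.3)
o=pick((.540,-.233),z,84,.055,25,up=.17)
if o["gripper_width"]>.02:
    place((.5528,.0955),z-.058+.003,84,.048)
    bot.reach([.45,-.15,.2],q(84))
D=snap("3"); crop(D,"c3",(275,196),(350,189),40,5)
from m import *
for n,uv in(("top",(407,201)),("scene",(250,278))):
    d=D[n]; f=d["frame"]; hsv=cv2.cvtColor(f,cv2.COLOR_RGB2HSV)
    c=biggest(win((hsv[...,1]<70)&(f.min(2)>130),uv,17),uv); w=ray(d,c[:,0],.058).astype(np.float32)
    print(n,"tin",cen(cv2.convexHull(w)),np.round(cv2.minAreaRect(w)[1],4))
E
```

```text
at t27.8 [ 0.5399 -0.233   0.0501] w0.0552 g0 F [ 0.3 -0.3  0.3]
gripped t28.2 [ 0.5403 -0.2331  0.0508] w0.0270 g25 F [-1.4 -0.4  3.1]
lifted t29.3 [ 0.5394 -0.2327  0.169 ] w0.0267 g25 F [-0.1 -0.5 -0.6]
contact dz -0.0040 df 4.7
down t33.5 [ 0.5529  0.0955 -0.0043] w0.0269 g25 F [-1.3 -0.3  5. ]
open t33.8 [ 0.5528  0.0955 -0.0047] w0.0481 g0 F [-0.2 -0.1 -0.3]
top tin [ 0.5305 -0.2347] [0.0646 0.0815]
scene tin [ 0.5461 -0.2404] [0.0501 0.0618]
```

View pics/c3.png

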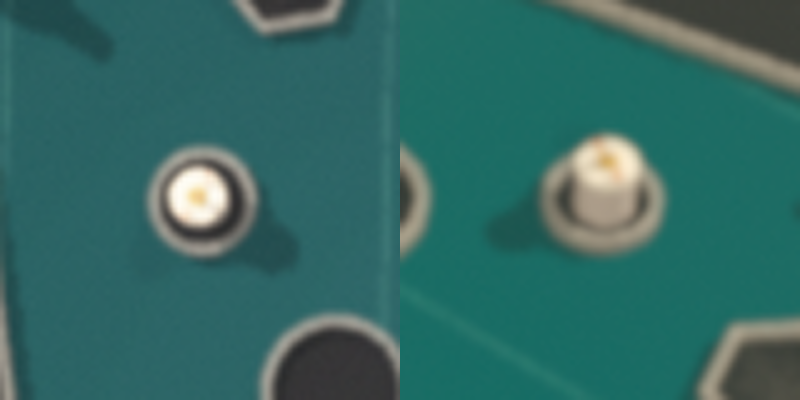

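The motor stands upright in the small holder (top crop (200,197) against rim centre (203,200)). With the motor gone, the tin lid comes out at (0.542, -0.2367) in both views. Next I'll move the tin.

```bash
python3 - <<'E'
from act import *
from m import *
z=tz(.041,.05)
o=pick((.542,-.2367),z,84,.075,30,up=.17)
if o["gripper_width"]>.04:
    place((.4555,.0242),z-.032+.003,84,.072)
    bot.reach([.40,.10,.2],q(84))
D=snap("4"); crop(D,"c4",(403,217),(299,189),40,5)
d=D["top"]; hsv=cv2.cvtColor(d["frame"],cv2.COLOR_RGB2HSV); f=d["frame"]
print("motor",ray(d,(275,195.4),.036))
c=biggest(win((hsv[...,0]>45)&(hsv[...,0]<72)&(hsv[...,1]>120)&(hsv[...,2]>70),(403,217),45),(403,217))
r=cv2.minAreaRect(ray(d,c[:,0],.032).astype(np.float32)); print("case",np.round(r[0],4),np.round(r[1],4),r[2])
c=biggest(win(f.max(2)<120,(404,233),7),(404,233)); print("bore",ray(d,c[:,0].mean(0),.066))
E
```

```text
at t38.5 [ 0.5419 -0.2367  0.0237] w0.0748 g0 F [-0.6 -0.2  0.7]
gripped t38.8 [ 0.5423 -0.2369  0.0246] w0.0485 g31 F [-1.1 -0.9  5.8]
lifted t40.1 [ 0.5412 -0.2364  0.1689] w0.0486 g31 F [-0.1  0.1 -1.5]
contact dz -0.0040 df 12.9
down t44.1 [ 0.4556  0.0242 -0.0045] w0.0488 g32 F [-2.9  0.4 11.6]
open t44.4 [ 0.4555  0.0242 -0.0051] w0.0722 g0 F [0.  0.7 0. ]
motor [[0.55156024 0.09273721]]
case [ 0.5044 -0.2302] [0.0574 0.1482] 84.32830047607422
bore [[ 0.46327533 -0.22858924]]
```

View pics/c4.png

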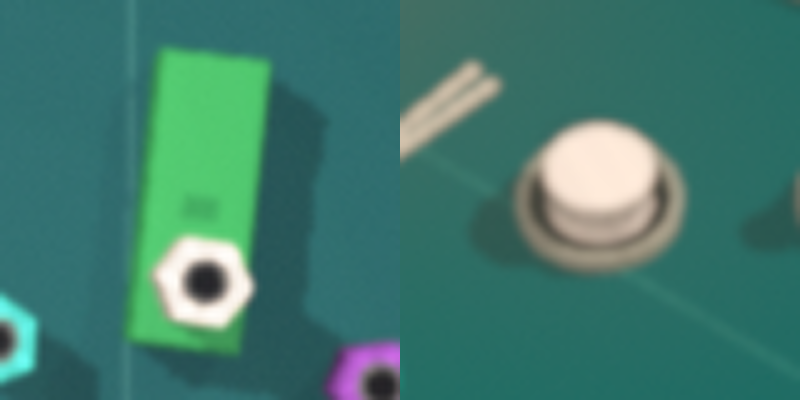

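The tin stands flat in the large holder (scene crop (600,190)). The case has not moved, and the hexblock's bore is at (0.4633, -0.2285) with a pair of flats square to about -6°. The hexblock goes next.

```bash
python3 - <<'E'
from act import *
from m import *
z=tz(.044,.04)
o=pick((.463,-.2283),z,-6,.066,45,up=.17)
if o["gripper_width"]>.03:
    place((.6775,.0555),z-.032+.003,-6,.062)
    bot.reach([.45,.0,.2],q(84))
D=snap("5"); crop(D,"c5",(292,149),(387,227),40,5)
d=D["scene"]; hsv=cv2.cvtColor(d["frame"],cv2.COLOR_RGB2HSV)
c=biggest(win((hsv[...,0]>45)&(hsv[...,0]<72)&(hsv[...,1]>120)&(hsv[...,2]>70),(238,272),50),(240,275))
r=cv2.minAreaRect(ray(d,c[:,0],.032).astype(np.float32)); print("case scene",np.round(r[0],4),np.round(r[1],4),r[2])
E
```

```text
at t49.7 [ 0.4629 -0.2283  0.0274] w0.0661 g0 F [ 0.6  0.1 -1.5]
gripped t50.1 [ 0.4633 -0.2284  0.0282] w0.0391 g46 F [-1.6  0.3  6.1]
lifted t51.3 [ 0.4622 -0.2279  0.1689] w0.0392 g45 F [-0.8 -0.1 -2.8]
contact dz -0.0040 df 6.6
down t55.6 [ 0.6776  0.0555 -0.0008] w0.0395 g46 F [-1.7  0.2  4.7]
open t55.9 [ 0.6776  0.0555 -0.0015] w0.0616 g0 F [ 0.4 -0.1 -0.1]
case scene [ 0.5804 -0.2491] [0.055  0.0251] 62.48133087158203
```

View pics/c5.png

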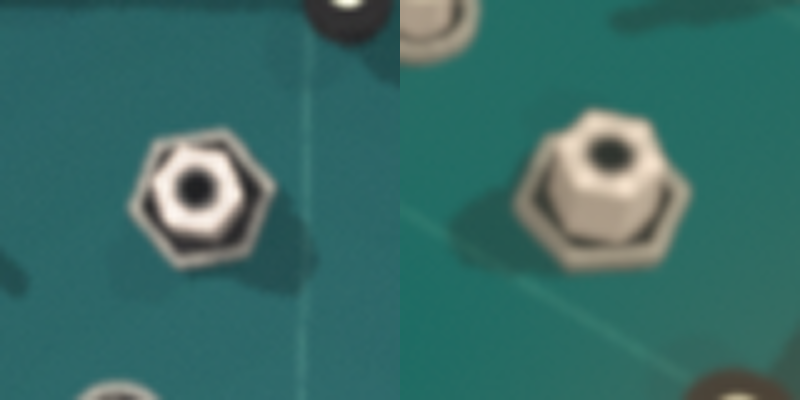

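The hexblock stands in its holder, with the bore at top crop (197,190) inside a rim centred near (202,198); the difference is mostly parallax. Now the case: I'll confirm its pose from the latest top view, then move it.

```bash
python3 - <<'E'
from act import *
from m import *
d=np.load("pics/top5.npz"); hsv=cv2.cvtColor(d["frame"],cv2.COLOR_RGB2HSV)
c=biggest(win((hsv[...,0]>45)&(hsv[...,0]<72)&(hsv[...,1]>120)&(hsv[...,2]>70),(403,217),45),(403,217))
r=cv2.minAreaRect(ray(d,c[:,0],.032).astype(np.float32)); print("case",np.round(r[0],4),np.round(r[1],4),r[2])
assert np.hypot(r[0][0]-.5044,r[0][1]+.2302)<.004
z=tz(.012,.056)
o=pick((.5044,-.2303),z,84,.083,60,up=.17)
if o["gripper_width"]>.045:
    place((.5187,.244),z+.003,99,.08)
    bot.reach([.35,-.1,.25],q(84))
D=snap("6"); cv2.imwrite("pics/c6.png",np.hstack([cv2.resize(D[n]["frame"][v-60:v+60,u-75:u+75,::-1],None,fx=2.6,fy=2.6,interpolation=cv2.INTER_CUBIC) for n,u,v in(("top",255,195),("scene",350,185))]))
for n,uv in(("top",(218,208)),("scene",(372,146))):
    d=D[n]; hsv=cv2.cvtColor(d["frame"],cv2.COLOR_RGB2HSV)
    c=biggest(win((hsv[...,0]>45)&(hsv[...,0]<72)&(hsv[...,1]>120)&(hsv[...,2]>70),uv,50),uv)
    r=cv2.minAreaRect(ray(d,c[:,0],.035).astype(np.float32)); print(n,"case",np.round(r[0],4),np.round(r[1],4),r[2])
E
```

```text
case [ 0.5043 -0.2301] [0.0574 0.1485] 84.14965057373047
at t61.3 [ 0.5043 -0.2303 -0.0056] w0.0830 g0 F [-0.5 -0.2 -0.4]
gripped t61.7 [ 0.5048 -0.2306 -0.0047] w0.0546 g65 F [-1.3  0.4  5.9]
lifted t63.1 [ 0.5035 -0.2299  0.1688] w0.0548 g64 F [-0.1 -0.4 -3.6]
contact dz -0.0040 df 10.5
down t67.8 [ 0.5187  0.244  -0.0017] w0.0547 g65 F [-3.7 -1.   6.3]
open t68.2 [ 0.5188  0.2441 -0.0023] w0.0798 g0 F [ 0.3 -0.8  0.7]
top case [0.5185 0.241 ] [0.152  0.0596] 9.136844635009766
scene case [0.5256 0.2295] [0.155 0.078] 9.1792573928833
```

View pics/c6.png

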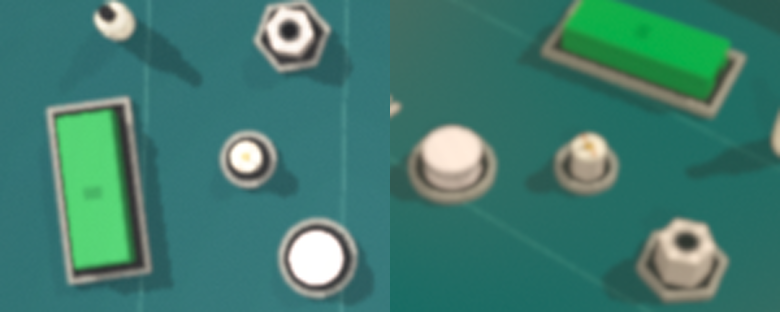

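All four pieces stand upright in their holders: in the top crop the case is at (93,190), the motor at (246,158), the tin at (317,257) and the hexblock at (290,32). The bottle is where it was, and the arm is clear, so I'll hand in.

```bash
python3 -c "
from workcell import hand_in; print(hand_in())"
```

```text
the job is handed in; nothing more can be done
None
```

The job is handed in: the motor, tin, hexblock and case each stand upright near the middle of their own holders, moved in that order at about 70 of the 106 s; the first motor grasp closed on air because the fingertips sit about 3 cm farther back than specified, and I corrected for that; the bottle and chassis were not touched.

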